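# Set the mixing ratio: push the pump's selector lever through its gate to the green slot

### The job

On the resin metering pump, push the ball-topped selector lever with the fingertips, without gripping it, through the H-shaped gate and fully home into the slot marked with the green dot; do not run it deep into any of the other three coloured slots. Push gently, never forcing it against the gate, and leave everything else on the pump and table where it stands.

Things in the scene. Friction and masses are not known exactly. Their poses are not given: they have to be found in the camera images.
- pump: resin metering pump: low white box, 280 (x) x 240 (y) x 90 mm, fixed to the table. Origin on the table under its centre; x axis along the gate's lanes (away from the robot, turned by up to 0.35 rad), y along the cross channel, z up. On its far end two sight bowls reach 125 mm above the table, beginning 86 mm from the centre
- gate (a point): centre of the top of the aluminium gate plate (150 x 146 mm, 100 mm above the table); axes as the pump. In the plate three lanes along x, at y = -26, 0, +26 mm, 66 mm long, 17 mm wide, are joined at x = 0 by a cross channel 17 mm wide, so each lane has a near and a far slot. The four slots of the outer lanes have coloured dots, the middle lane has none
- lever: selector lever: steel stem 10 mm thick with a black ball knob 42 mm across, rocking about a pivot under the gate's centre, 10 mm above the table. Origin at the pivot, z along the stem to the knob. The stem can only follow the gate; it stays wherever it is left (about 2 N at the knob moves it). No spring, no detent
- knob (a point): centre of the ball knob, 170 mm from the pivot: 180 mm above the table upright, about 165 mm in an outer slot. It moves about twice as far as the stem in the gate: 50 mm in x from cross channel to slot end, 49 mm in y from middle to outer lane. Play lets it stand up to 7 mm off a lane's or channel's middle. It starts anywhere along the middle lane, near end to far end
- mark_green: round green dot, 20 mm across, 3 mm thick, on the gate plate beyond the end of one of the four outer slots, 50 mm from the gate's centre in x and 49 mm in y (near or far, left or right); origin under its centre. With the lever fully home in that slot the knob's centre stands above the dot, give or take the play. The four dots swap places from run to run
- mark_red: round red dot, 20 mm across, 3 mm thick, on the gate plate beyond the end of one of the four outer slots, 50 mm from the gate's centre in x and 49 mm in y (near or far, left or right); origin under its centre. With the lever fully home in that slot the knob's centre stands above the dot, give or take the play. The four dots swap places from run to run
- mark_yellow: round yellow dot, 20 mm across, 3 mm thick, on the gate plate beyond the end of one of the four outer slots, 50 mm from the gate's centre in x and 49 mm in y (near or far, left or right); origin under its centre. With the lever fully home in that slot the knob's centre stands above the dot, give or take the play. The four dots swap places from run to run
- mark_blue: round blue dot, 20 mm across, 3 mm thick, on the gate plate beyond the end of one of the four outer slots, 50 mm from the gate's centre in x and 49 mm in y (near or far, left or right); origin under its centre. With the lever fully home in that slot the knob's centre stands above the dot, give or take the play. The four dots swap places from run to run
- dose_cup: small white plastic cup, 44 mm across, 40 mm tall, standing on the pump's 90 mm high deck at a far corner (bystander); origin under its centre
- syringe: white and blue plastic syringe, about 125 mm long and 18 to 26 mm thick, lying across the near end of the pump's 90 mm high deck (bystander); origin on its underside at mid-length, axis along its y
- cup_stack: stack of white paper cups, 82 mm across, 120 mm tall (bystander); origin under its centre
- tin_large: steel tin, 72 mm across, 130 mm tall (bystander); origin under its centre
- tin_small: steel tin with red band, 54 mm across, 98 mm tall (bystander); origin under its centre
- brush_tub: clear plastic tub, 140 mm across, 120 mm tall, with brushes standing in it up to about 195 mm (bystander); origin under its centre
- brush: hand brush lying flat on the table (bystander); origin under its middle
- mix_stick: flat wooden mixing stick, 150 x 18 x 6 mm, lying on the table (bystander); origin under its centre

How it is judged:
By the outcome, as a careful person would: the job done as asked, in the order asked, and still so for the second after the job is handed in, with the robot touching nothing.
It also fails if it takes over 58 s, if anything falls off the work surface, if the arm or the gripper's body presses on something with over 40 N, if the wrist force passes 120 N, or if a joint passes its speed limit or range.

### The arm

A 7-joint arm with a two-finger parallel gripper is mounted at the origin on the work surface. World frame = base frame: x ahead of the robot, y to its left, z up, the work surface at z = 0. Lengths are in m, angles in rad, forces in N, time in s.
With the tool pointing down it reaches from about 0.425 to 1.025 m from the base axis. Payload 3.6 kg.
Tool frame: the origin (TCP) lies at the very end of the fingers, on their centre line; the grasp point (between the pads) lies 19 mm behind it (robot.grip_depth is the distance from the TCP to the grasp point, in m); x points along the fingers, y is the direction in which the jaws open and shut, and the axes are right-handed (so a half turn about x gives the same grasp; the last joint's range is limited). The gripper opens to 85 mm and grips with 20 to 120 N. Pads are 22 mm wide; open, the fingers measure 114 mm over their backs; the gripper's body (76 mm by 85 mm) begins 54 mm behind the grasp point. The pads swing forward as they close: fully open they stand 13 mm farther back than shut.
Start: joints at [-1.369, 0.591, 0.048, 1.609, -0.033, 0.943, -0.034], TCP at [0.211, 0.694, 0.231] pointing down, gripper open.
Joint ranges: [-2.69, 2.69], [-0.47, 2.24], [-1.27, 1.36], [0.19, 2.51], [-1.53, 4.68], [0.08, 2.07], [-3.09, 3.09]. Speed limits (rad/s): [2.57, 2.57, 3.14, 3.14, 3.14, 3.14, 3.14].

### API

Orientations are given as a unit quaternion [w, x, y, z].
In Python, from cell import robot gives the robot as it stands.
- The arm moves only by the tool arm_command, never from a script. Its argument "motion" is a list of rows, each a list of 7 numbers: the finger opening in cm, from 0 to 8.54, then the shift along the tool's x, y, z in cm, then the turn, a rotation vector about the tool's x, y, z in units of 10 degrees (1.0 is 10 degrees). A call has 1 to 5 rows; each row is the pose to reach, as a shift and turn from the pose measured when the call began, along the tool's axes at that moment; what a row does not reach only later rows make up. A row lasts 1/8 s, in which the tool goes at most 62.5 mm and 10.7 degrees, less where a joint would pass 70% of its speed; a pose out of reach is approached as far as the arm can. A call with a gripper value outside its range is refused whole. The fingers move at their own pace and stop on an object; the grip force is fixed at half the most. Time passes only in rows, so rows that repeat a pose let the fingers close. It gives the time, the measured TCP pose, the force and the opening at its end, in the units of the state.
- robot.get_state(): the state, without advancing time (a new reading comes with each control period).
- robot.get_image(name): name is "side" or "top" or "wrist"; returns a dict with "frame" (420x560x3 uint8, blue, green, red), "camera_matrix" (3x3 intrinsics, pixels), "R" (3x3) and "t" (3): a world point X has camera coordinates R X + t. Camera axes: x right, y down, z forward; pixel columns grow to the right and rows downward; lengths in m; the calibration is good to about 2 mm. A picture is of the moment at which its call begins. There is no depth.
- robot.close_job(): hands the job in, once; it reports no verdict.
The state is a dict: "t": time; "qpos": joint angles; "joint_velocities": joint speeds; "effort": joint torques, N m; "eef_pos": TCP position; "orientation": TCP orientation; "force": force on the tool from outside, world axes, zero at the start; "moment": the same for the moment, N m; "opening": finger opening in m.
Only numpy, scipy, OpenCV 4.12 (cv2) and the standard library are available. Lean on these libraries where they do the work, as an engineer would, in place of code of your own. Each camera call takes 0.05 s, during which the arm holds its last target.

## Working session

There is one attempt and no reset: what is moved stays moved. The work goes in short steps, Python scripts to look and compute and a tool call to move; the robot and the scene stay as the last step left them, time stands still between calls to the robot, and variables do not carry over. Pictures are saved under pics/ and viewed, and the job is handed in when it is done.

Besides the shell and the picture viewer there is one more tool, called as name(argument=value, ...) on one line, values as JSON. arm_command: Moves the arm, as the interface text tells. Its arguments: {"type":"object","properties":{"motion":{"type":"array"}},"required":["motion"]}

```bash
mkdir -p pics; ls
python3 - <<'E'
from cell import robot
import cv2,pickle
s=robot.get_state();print(s)
for n in("side","top"):
    d=robot.get_image(n);cv2.imwrite(f"pics/{n}0.png",d["frame"]);pickle.dump(d,open(f"{n}0.pkl","wb"));print(n,d["camera_matrix"],d["R"],d["t"])
E
```

```text
pics
{'t': 0.0, 'qpos': array([-1.36950463,  0.59213968,  0.04832012,  1.60984111, -0.03329823,
        0.94267999, -0.03368009]), 'joint_velocities': array([-0.00051465,  0.00156715, -0.00036872, -0.00012434, -0.00089726,
       -0.00179055, -0.00030276]), 'effort': array([-3.78350978e-04, -5.48694706e+01,  1.54570006e+00, -1.98124731e+01,
        9.21689876e-03,  8.82113411e-03, -1.54935657e-05]), 'eef_pos': array([0.21040718, 0.69292819, 0.2301196 ]), 'orientation': array([ 0.6993757 ,  0.10302091,  0.69951123, -0.10461534]), 'force': array([ 0.31264968, -0.36963528,  0.09506798]), 'moment': array([-0.00392266,  0.02658681, -0.0082846 ]), 'opening': 0.0851266491586498}
side [[454.24631781   0.         278.20181243]
 [  0.         454.24631781 212.44379217]
 [  0.           0.           1.        ]] [[ 0.75014761 -0.66108252 -0.01576278]
 [-0.42497747 -0.46369636 -0.7774187 ]
 [ 0.50662877  0.5898776  -0.62878589]] [-0.38734808  0.31864266  0.92186327]
top [[442.01975549   0.         282.71187311]
 [  0.         442.01975549 213.88936331]
 [  0.           0.           1.        ]] [[-0.02516619 -0.99952426 -0.01783004]
 [-0.9852808   0.0278163  -0.16866534]
 [ 0.16908106  0.01332293 -0.9855121 ]] [0.01529233 0.52794874 1.33532397]
```

View pics/side0.png

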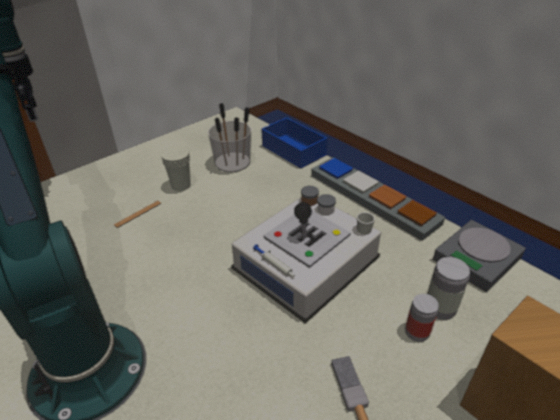

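View pics/top0.png

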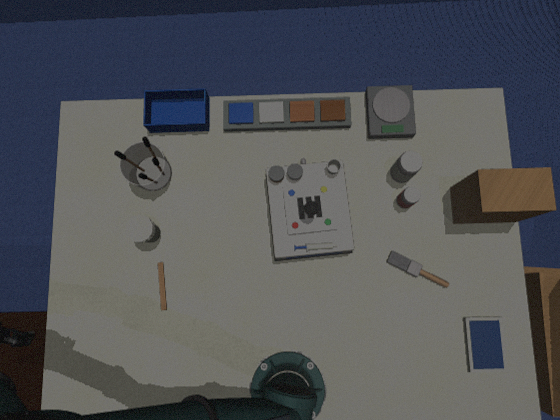

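Run:
```python
import cv2,pickle,numpy as np
a=pickle.load(open("side0.pkl","rb"))["frame"][170:320,220:400]
b=pickle.load(open("top0.pkl","rb"))["frame"][150:270,250:370]
f=lambda x,s:cv2.convertScaleAbs(cv2.resize(x,None,fx=s,fy=s,interpolation=cv2.INTER_CUBIC),alpha=1.6)
cv2.imwrite("pics/sc.png",f(a,4));cv2.imwrite("pics/tc.png",f(b,5))
```

```text
(no output)
```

View pics/sc.png

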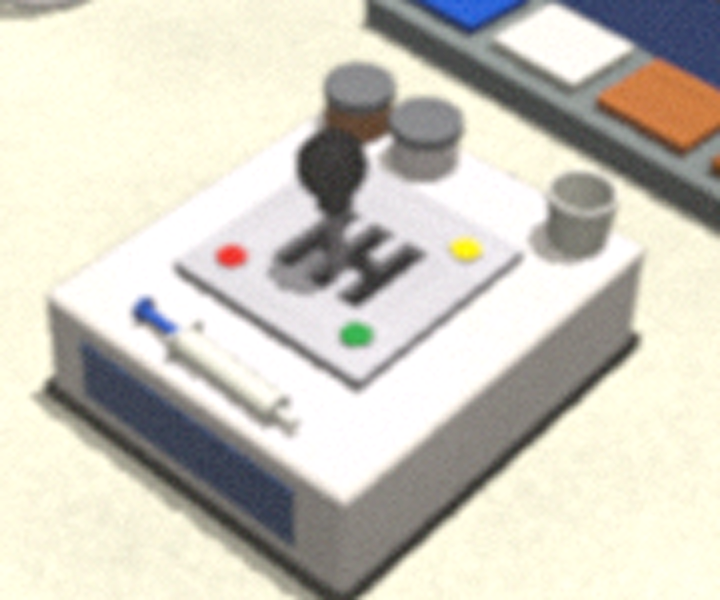

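View pics/tc.png

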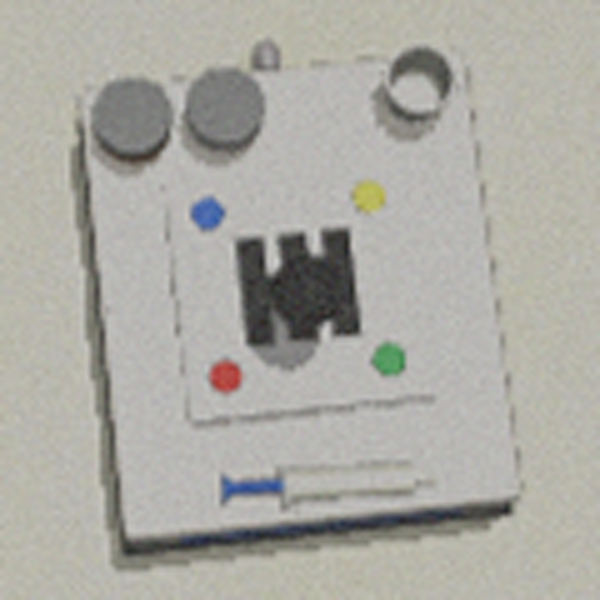

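```bash
cat > h.py <<'E'
import cv2,pickle,numpy as np
def P(d): return d["camera_matrix"]@np.c_[d["R"],d["t"]]
def tri(d1,p1,d2,p2):
    X=cv2.triangulatePoints(P(d1),P(d2),np.float64(p1).reshape(2,1),np.float64(p2).reshape(2,1))[:,0];return X[:3]/X[3]
def onplane(d,p,z):
    r=d["R"].T@np.linalg.inv(d["camera_matrix"])@np.r_[p,1.];c=-d["R"].T@d["t"];return c+r*(z-c[2])/r[2]
def proj(d,X):
    u=P(d)@np.r_[X,1.];return u[:2]/u[2]
E
python3 - <<'E'
from h import *
s=pickle.load(open("side0.pkl","rb"));t=pickle.load(open("top0.pkl","rb"))
S=lambda x,y:((x+.5)/4+220-.5,(y+.5)/4+170-.5)
T=lambda x,y:((x+.5)/5+250-.5,(y+.5)/5+150-.5)
m={}
for n,a,b in [("red",(231,256),(226,376)),("green",(355,335),(390,358)),("yellow",(466,249),(369,196)),("knob",(332,165),(308,288))]:
    m[n]=tri(s,S(*a),t,T(*b));print(n,m[n],onplane(s,S(*a),.103),onplane(t,T(*b),.103))
b=onplane(t,T(208,213),.103);r,g,y=[onplane(t,T(*q),.103) for q in((226,376),(390,358),(369,196))]
c=(b+r+g+y)/4;print("c",c,"x",y-g,b-r,"y",r-g,b-y)
x=(y-g)+(b-r);print("yaw",np.arctan2(x[1],x[0]));v=(r-g)+(b-y);print(np.arctan2(-v[0],v[1]))
E
```

```text
red [ 0.48482032 -0.03487838  0.1005958 ] [ 0.48326776 -0.03703551  0.103     ] [ 0.48427392 -0.03471638  0.103     ]
green [ 0.49274211 -0.13277481  0.10032743] [ 0.49071508 -0.1346766   0.103     ] [ 0.49238205 -0.13257062  0.103     ]
yellow [ 0.59244744 -0.12465215  0.10050186] [ 0.59073544 -0.12669936  0.103     ] [ 0.59144403 -0.12411399  0.103     ]
knob [ 0.52217252 -0.08136924  0.17755989] [ 0.5872533  -0.01519147  0.103     ] [ 0.53611965 -0.08536513  0.103     ]
c [ 0.53797265 -0.07955784  0.103     ] x [0.09906198 0.00845663 0.        ] [0.09951667 0.00788601 0.        ] y [-0.00810813  0.09785424  0.        ] [-0.00765344  0.09728361  0.        ]
yaw 0.08211299920671845
0.08059654149083499
```

```bash
cat >> h.py <<'E'
from scipy.spatial.transform import Rotation as Ro
YAW=.0815;C=np.array([.5375,-.080])
ex=np.array([np.cos(YAW),np.sin(YAW),0]);ey=np.array([-ex[1],ex[0],0])
def W(x,y,z): return np.r_[C,0]+(ex*x+ey*y)/1000+np.array([0,0,z/1000])   # mm pump -> world m
def L(X): d=np.r_[X[:2]-C,0];return d@ex*1000,d@ey*1000,X[2]*1000
def pose(s): 
    q=s["orientation"];return Ro.from_quat([*q[1:],q[0]])
def go(s,*pts,jaw="y"):
    R=pose(s);j=ey if jaw=="y" else ex
    best=None
    for sg in(1,-1):
        T=Ro.from_matrix(np.c_[[0,0,-1],sg*j,np.cross([0,0,-1],sg*j)]);v=(R.inv()*T).as_rotvec()
        if best is None or np.linalg.norm(v)<np.linalg.norm(best):best=v
    print("t",round(s["t"],2),"at",np.round(L(s["eef_pos"]),1),"F",np.round([s["force"]@ex,s["force"]@ey,s["force"][2]],1),"open",round(s["opening"],3))
    print("rot",np.round(np.degrees(best)/10,2))
    for p in pts: print(p,"cm",np.round(R.inv().apply(W(*p)-s["eef_pos"])*100,2))
E
python3 - <<'E'
from h import *
from cell import robot
s=robot.get_state();print(pose(s).as_matrix().round(3))
for j in "yx": go(s,(-90,0,280),(-80,0,300),jaw=j)
E
```

```text
[[-0.     0.29   0.957]
 [-0.002  0.957 -0.29 ]
 [-1.    -0.002  0.   ]]
t 0.1 at [-263.1  797.1  230.2] F [-0.2 -0.6  0.1] open 0.085
rot [-2.16 -0.    0.01]
(-90, 0, 280) cm [ -4.83 -67.78  45.38]
(-80, 0, 300) cm [ -6.83 -67.42  46.31]
t 0.1 at [-263.1  797.1  230.2] F [-0.2 -0.6  0.1] open 0.085
rot [6.84 0.01 0.01]
(-90, 0, 280) cm [ -4.83 -67.78  45.38]
(-80, 0, 300) cm [ -6.83 -67.42  46.31]
```

arm_command(motion=[[0, -6, 0, 2, 0, 0, 0], [0, -6.8, -6, 8, -0.5, 0, 0], [0, -6.8, -12, 14, -1, 0, 0], [0, -6.8, -18, 20, -1.5, 0, 0], [0, -6.8, -24, 26, -2.16, 0, 0]])

```text
t: 0.72
eef_pos: [0.348, 0.4649, 0.2981]
orientation: [0.706, -0.031, 0.707, 0.029]
force: [1.0, 0.4, -0.2]
opening: -0.0003
```

Run:
```python
from h import *
from cell import robot
s=robot.get_state();print(s["eef_pos"])
go(s,(-80,0,300))
```

```text
[0.34798793 0.46487551 0.29806665]
t 0.72 at [-144.5  558.5  298.1] F [ 1.1  0.3 -0.2] open -0.0
rot [ 0.03 -0.    0.01]
(-80, 0, 300) cm [ -0.06 -55.88   6.2 ]
```

arm_command(motion=[[0, 0, -6, 1, 0, 0, 0], [0, 0, -12, 2, 0, 0, 0], [0, 0, -18, 3, 0, 0, 0], [0, 0, -24, 4, 0, 0, 0], [0, 0, -30, 5, 0, 0, 0]])

```text
t: 1.35
eef_pos: [0.4236, 0.1682, 0.2987]
orientation: [0.706, -0.031, 0.707, 0.03]
force: [0.4, -0.2, 0.3]
opening: 0.0
```

arm_command(motion=[[0, 0, -6, 0.3, 0, 0, 0], [0, 0, -12, 0.6, 0, 0, 0], [0, 0, -18, 1, 0, 0, 0], [0, 0, -24, 1.2, 0, 0, 0], [0, 0, -25.8, 1.2, 0, 0, 0]])

```text
t: 1.98
eef_pos: [0.4572, -0.0922, 0.2994]
orientation: [0.706, -0.029, 0.707, 0.027]
force: [-0.2, 1.7, 0.1]
opening: 0.0002
```

Run:
```python
from h import *
from cell import robot
s=robot.get_state();
go(s,(-70,0,300),(-60,0,150))
d=robot.get_image("wrist");cv2.imwrite("pics/w1.png",d["frame"]);print(proj(d,W(0,0,100)),proj(d,W(-50,-49,103)),proj(d,W(-15.5,0,178)))
```

```text
t 1.98 at [-81.   -5.7 299.4] F [-0.1  1.7  0.1] open 0.0
rot [-0.01 -0.    0.02]
(-70, 0, 300) cm [-0.06  0.57  1.1 ]
(-60, 0, 150) cm [14.94  0.63  2.11]
[282.20251238 255.7876181 ] [233.11426215 210.95057695] [283.7063048  278.07784877]
```

View pics/w1.png

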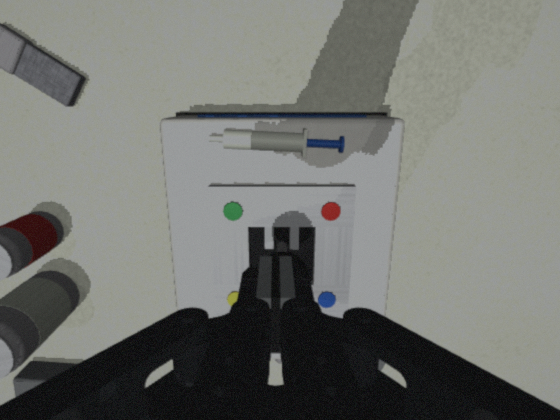

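arm_command(motion=[[0, 0, 0.6, 1.9, 0, 0, 0], [0, 5, 0.6, 1.9, 0, 0, 0], [0, 10, 0.6, 1.9, 0, 0, 0], [0, 14.4, 0.6, 1.9, 0, 0, 0], [0, 14.4, 0.6, 1.9, 0, 0, 0]])

```text
t: 2.65
eef_pos: [0.4745, -0.0837, 0.1526]
orientation: [0.704, -0.03, 0.709, 0.028]
force: [0.4, 0.1, 0.2]
opening: -0.0004
```

```bash
cat > look.py <<'E'
from h import *
from cell import robot
import sys
n=sys.argv[1]
s=robot.get_state();go(s)
f=lambda x,s:cv2.convertScaleAbs(cv2.resize(x,None,fx=s,fy=s,interpolation=cv2.INTER_CUBIC),alpha=1.6)
a=robot.get_image("side");b=robot.get_image("top")
pickle.dump((a,b),open(n+".pkl","wb"))
cv2.imwrite(f"pics/{n}.png",np.hstack([f(a["frame"][180:280,240:360],3.3),f(b["frame"][160:260,260:360],3.3)]))
E
python3 look.py l1
```

```text
t 2.65 at [-63.1   1.4 152.6] F [0.4 0.  0.2] open -0.0
rot [ 0.   -0.04  0.02]
```

View pics/l1.png

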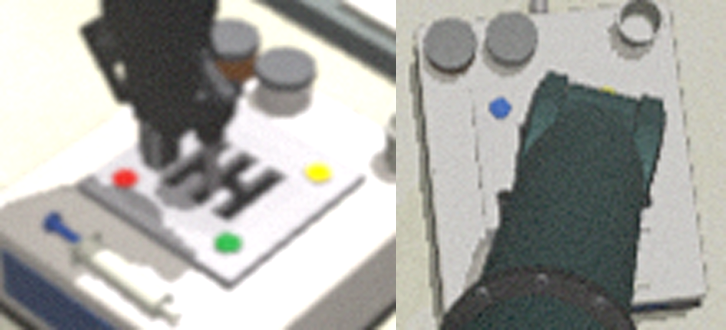

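arm_command(motion=[[0, 0, 0, 0.8, 0, 0, 0], [0, 0, 0, 1.3, 0, 0, 0], [0, 0, 0, 1.7, 0, 0, 0], [0, 0, 0, 2.1, 0, 0, 0], [0, 0, 0, 2.4, 0, 0, 0]])

```text
t: 3.38
eef_pos: [0.501, -0.0832, 0.1559]
orientation: [0.707, -0.03, 0.707, 0.027]
force: [-2.3, -0.4, 1.8]
opening: -0.0001
```

```bash
cat >> look.py <<'E'
d=robot.get_image("wrist");cv2.imwrite(f"pics/{n}w.png",cv2.convertScaleAbs(d["frame"],alpha=1.6))
pickle.dump(d,open(n+"w.pkl","wb"))
E
python3 look.py l2
```

```text
t 3.38 at [-36.7  -0.2 155.9] F [-2.3 -0.3  1.8] open -0.0
rot [-0.01 -0.    0.02]
```

View pics/l2.png

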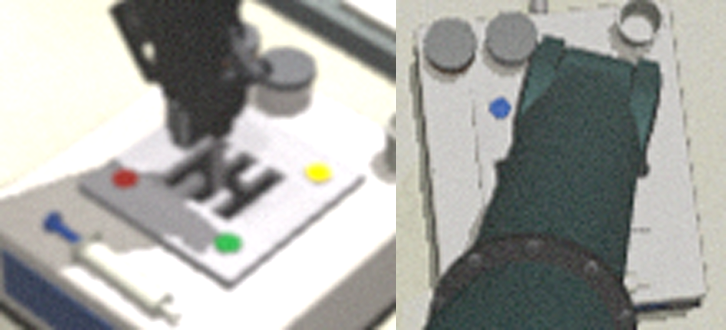

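View pics/l2w.png

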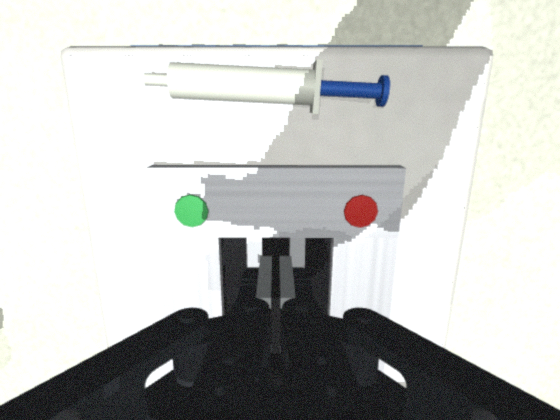

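arm_command(motion=[[0, 0, 0, 0.2, 0, 0, 0], [0, 0, 0, 0.4, 0, 0, 0], [0, 0, 0, 0.4, 0, 0, 0]])

```text
t: 3.9
eef_pos: [0.5055, -0.0829, 0.1558]
orientation: [0.707, -0.03, 0.706, 0.027]
force: [-2.3, 0.4, 0.8]
opening: -0.0004
```

Run:
```python
from h import *
from cell import robot
s=robot.get_state();go(s)
a=robot.get_image("side");pickle.dump(a,open("l3.pkl","wb"))
z=8
im=cv2.convertScaleAbs(cv2.resize(a["frame"][190:260,270:350],None,fx=z,fy=z,interpolation=cv2.INTER_CUBIC),alpha=1.8)
q=lambda X:tuple(int(v) for v in (proj(a,X)-[270,190]+.5)*z)
# gate outlines
for y in(-26,0,26): cv2.polylines(im,[np.array([q(W(i,j,100)) for i,j in((-33,y-8.5),(33,y-8.5),(33,y+8.5),(-33,y+8.5))])],True,(0,255,255),1)
for kx in(-7,0,7):
    th=np.arcsin(kx/170); cv2.line(im,q(W(90*np.tan(th),0,100)),q(W(kx,0,10+170*np.cos(th))),(0,0,255) if kx==0 else (255,0,0),1)
cv2.imwrite("pics/l3.png",im)
```

```text
t 3.9 at [-32.2  -0.3 155.8] F [-2.3  0.6  0.8] open -0.0
rot [-0.01  0.    0.03]
```

View pics/l3.png

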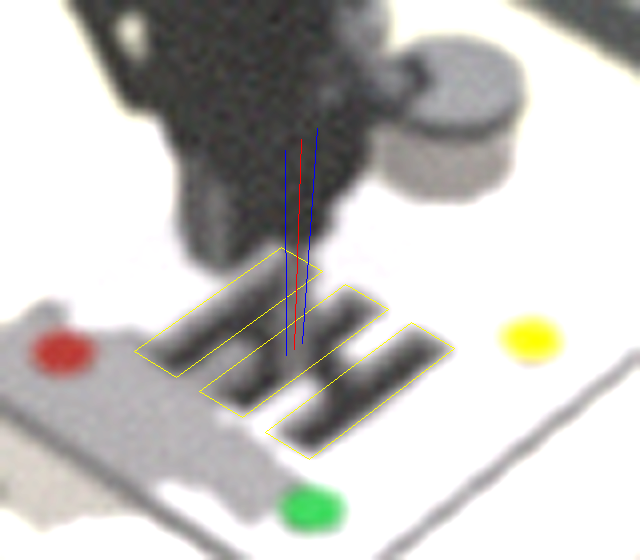

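arm_command(motion=[[0, 0, 0, -1.8, 0, 0, 0], [0, 0, 2.5, -1.8, 0, 0, 0], [0, 0, 5.5, -1.0, 0, 0, 0], [0, 0, 5.5, 2.0, 0, 0, 0], [0, 0, 5.5, 3.2, 0, 0, 0]])

```text
t: 4.58
eef_pos: [0.5343, -0.025, 0.1559]
orientation: [0.708, -0.031, 0.705, 0.027]
force: [0.4, -0.3, 0.5]
opening: 0.0
```

```bash
cat > l.py <<'E'
from h import *
from cell import robot
import sys
kx,ky=float(sys.argv[2]),float(sys.argv[3])
s=robot.get_state();go(s)
z=5
ims=[]
for n,(r,c) in(("side",(180,260)),("top",(165,270))):
    a=robot.get_image(n)
    im=cv2.convertScaleAbs(cv2.resize(a["frame"][r:r+100,c:c+80],None,fx=z,fy=z,interpolation=cv2.INTER_CUBIC),alpha=1.8)
    q=lambda X:tuple(int(v) for v in (proj(a,X)-[c,r]+.5)*z)
    k=W(kx,ky,10+np.sqrt(170**2-kx**2-ky**2));cv2.circle(im,q(k),int(.021*a["camera_matrix"][0,0]/(a["R"]@k+a["t"])[2]*z),(0,0,255),1)
    cv2.line(im,q(k),q(W(kx*.53,ky*.53,100)),(0,0,255),1)
    ims.append(im)
cv2.imwrite("pics/%s.png"%sys.argv[1],np.hstack(ims))
E
python3 l.py l4 0 0
```

```text
t 4.58 at [  1.3  55.1 155.9] F [ 0.4 -0.3  0.5] open 0.0
rot [0.   0.02 0.03]
```

View pics/l4.png

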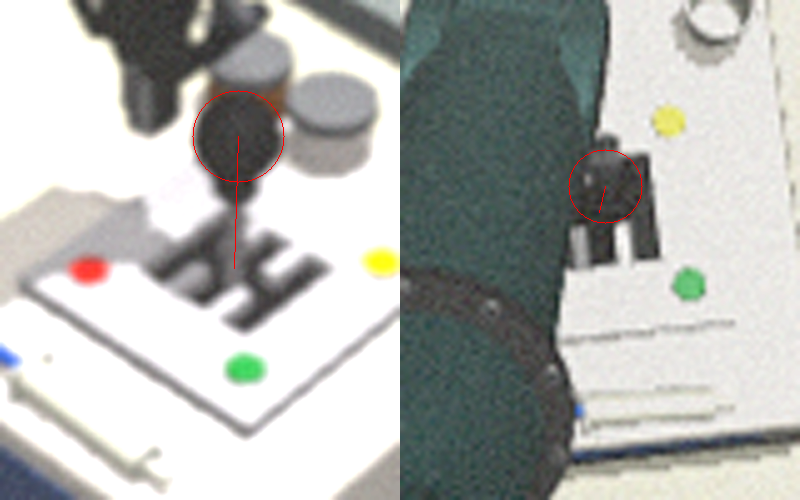

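arm_command(motion=[[0, 0, -1.3, 0, 0, 0, 0], [0, 0, -1.9, 0, 0, 0, 0], [0, 0, -2.4, 0, 0, 0, 0], [0, 0, -2.9, 0, 0, 0, 0], [0, 0, -3.4, 0, 0, 0, 0]])

```text
t: 5.3
eef_pos: [0.5363, -0.0596, 0.1558]
orientation: [0.707, -0.03, 0.706, 0.027]
force: [-0.4, 2.4, 1.2]
opening: 0.0002
```

```bash
python3 l.py l5 0 -14
```

```text
t 5.3 at [  0.5  20.4 155.8] F [-0.2  2.4  1.2] open 0.0
rot [-0.01  0.01  0.03]
```

View pics/l5.png

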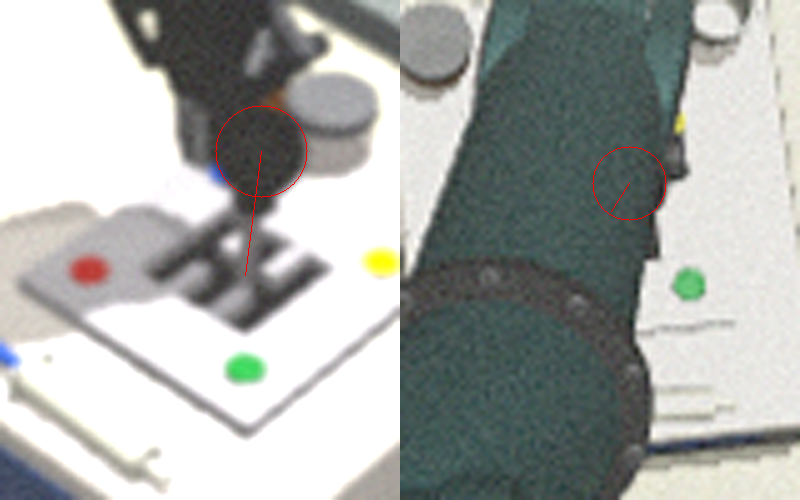

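Tracks the prediction well (knob at roughly y = -14). Continuing.

arm_command(motion=[[0, 0, -0.5, 0, 0, 0, 0], [0, 0, -1.0, 0, 0, 0, 0], [0, 0, -1.5, 0, 0, 0, 0], [0, 0, -2.0, 0, 0, 0, 0], [0, 0, -2.4, 0, 0, 0, 0]])

```text
t: 6.02
eef_pos: [0.5382, -0.0847, 0.1557]
orientation: [0.707, -0.03, 0.706, 0.026]
force: [0.4, 2.3, -1.5]
opening: 0.0002
```

arm_command(motion=[[0, 0, -0.4, 0, 0, 0, 0], [0, 0, -0.7, 0, 0, 0, 0], [0, 0, -0.9, 0, 0, 0, 0], [0, 0, -0.9, 0, 0, 0, 0]])

```text
t: 6.52
eef_pos: [0.5389, -0.0941, 0.1558]
orientation: [0.707, -0.03, 0.706, 0.026]
force: [-0.5, 1.4, -0.6]
opening: -0.0004
```

```bash
python3 l.py l6 0 -47
```

```text
t 6.53 at [  0.3 -14.2 155.8] F [-0.3  1.5 -0.6] open -0.0
rot [-0.01  0.01  0.03]
```

View pics/l6.png

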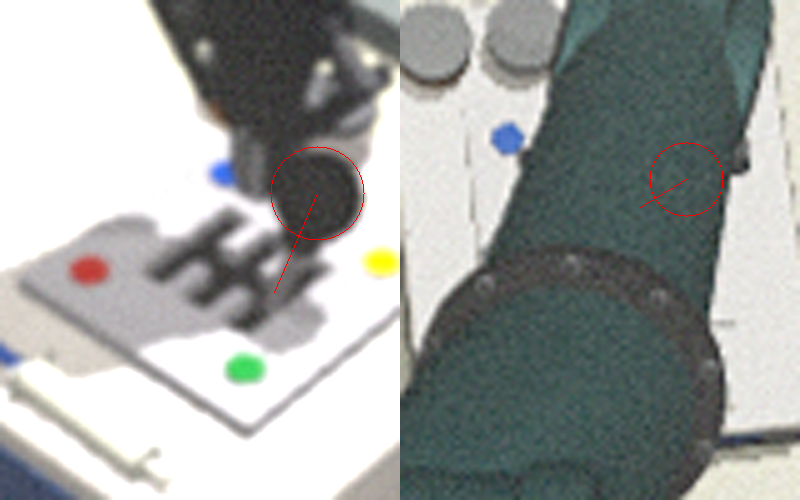

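arm_command(motion=[[0, 0, 1.5, 0, 0, 0, 0], [0, 0, 2.0, 3.0, 0, 0, 0], [0, 0, 1.5, 5.5, 0, 0, 0], [0, 0, -3.4, 5.5, 0, 0, 0], [0, 0, -3.4, 5.5, 0, 0, 0]])

```text
t: 7.25
eef_pos: [0.597, -0.1284, 0.1568]
orientation: [0.708, -0.029, 0.705, 0.022]
force: [0.3, -0.3, -0.0]
opening: -0.0
```

```bash
python3 l.py l7 0 -49; python3 look.py m7
```

```text
t 7.25 at [ 55.3 -53.1 156.8] F [ 0.3 -0.3 -0. ] open -0.0
rot [-0.05  0.02  0.06]
t 7.35 at [ 55.2 -48.3 156.2] F [-0.8  0.5 -0.1] open -0.0
rot [-0.02  0.01  0.03]
```

View pics/l7.png

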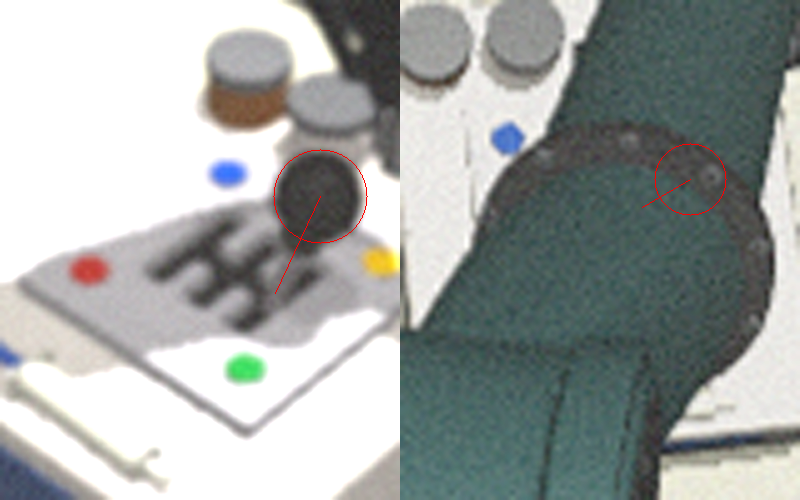

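View pics/m7w.png

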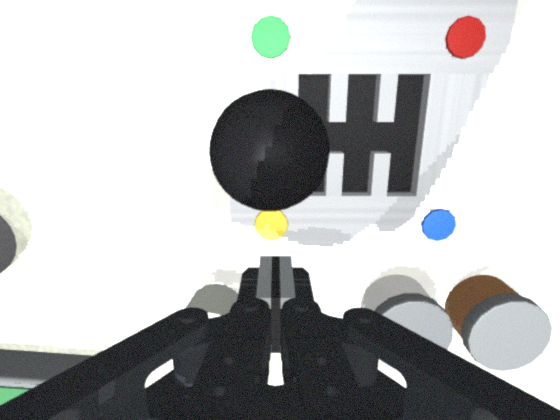

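arm_command(motion=[[0, 0, 0, -1.6, 0, 0, 0], [0, 0, 0, -2.2, 0, 0, 0], [0, 0, 0, -2.7, 0, 0, 0], [0, 0, 0, -3.2, 0, 0, 0], [0, 0, 0, -3.7, 0, 0, 0]])

```text
t: 8.12
eef_pos: [0.5604, -0.1246, 0.1565]
orientation: [0.708, -0.031, 0.705, 0.027]
force: [1.2, 1.1, 1.5]
opening: -0.0003
```

```bash
python3 l.py l8 -14 -49; python3 look.py m8
```

```text
t 8.12 at [ 19.2 -46.3 156.5] F [1.3 1.  1.5] open -0.0
rot [0.   0.02 0.03]
t 8.22 at [ 18.3 -46.5 156.4] F [1.3 0.6 1.3] open -0.0
rot [-0.    0.01  0.03]
```

View pics/l8.png

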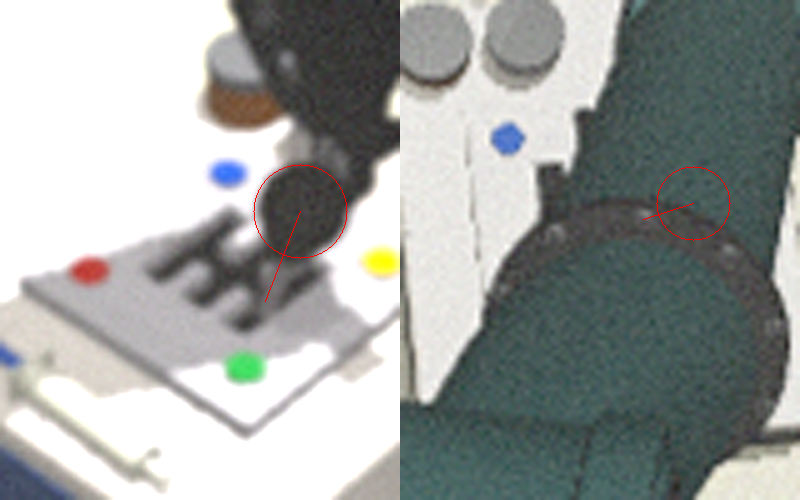

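View pics/m8w.png

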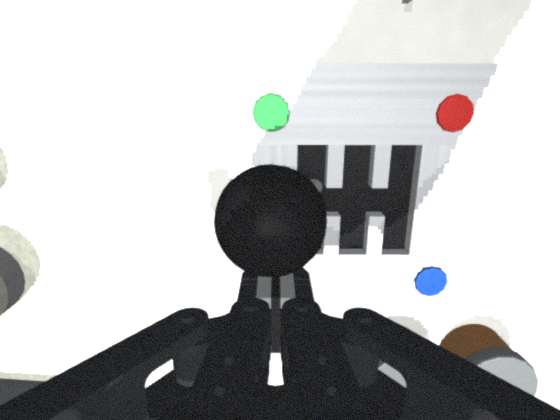

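arm_command(motion=[[0, 0, 0, -0.5, 0, 0, 0], [0, 0, 0, -1.0, 0, 0, 0], [0, 0, 0, -1.5, 0, 0, 0], [0, 0, 0, -2.0, 0, 0, 0], [0, 0, 0, -2.5, 0, 0, 0]])

```text
t: 9.0
eef_pos: [0.5341, -0.127, 0.1559]
orientation: [0.707, -0.031, 0.706, 0.027]
force: [2.1, 0.8, -1.6]
opening: 0.0001
```

arm_command(motion=[[0, 0, 0, -0.3, 0, 0, 0], [0, 0, 0, -0.6, 0, 0, 0], [0, 0, 0, -0.8, 0, 0, 0], [0, 0, 0, -0.8, 0, 0, 0]])

```text
t: 9.5
eef_pos: [0.5259, -0.1277, 0.1558]
orientation: [0.707, -0.031, 0.706, 0.027]
force: [1.8, 0.3, -1.5]
opening: 0.0
```

```bash
python3 l.py l9 -46 -49; python3 look.py m9
```

```text
t 9.5 at [-15.4 -46.6 155.8] F [ 1.8  0.2 -1.5] open 0.0
rot [-0.    0.01  0.03]
t 9.6 at [-15.4 -46.7 155.8] F [ 2.3 -0.2  0.1] open 0.0
rot [-0.    0.01  0.03]
```

View pics/l9.png

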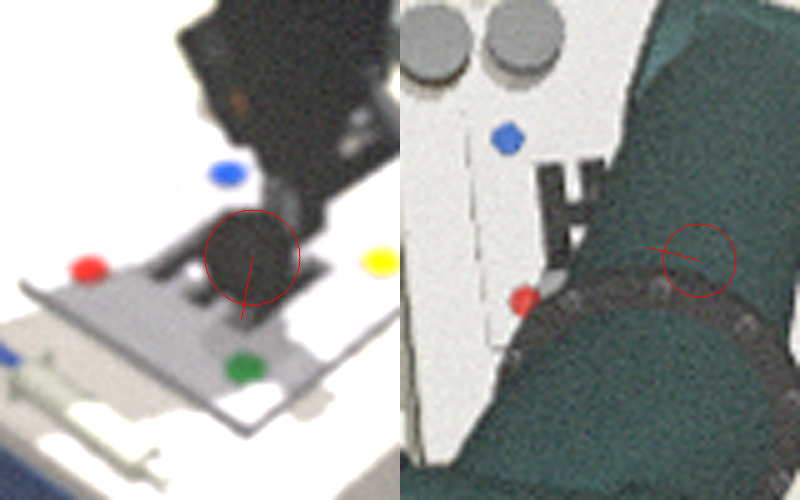

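View pics/m9w.png

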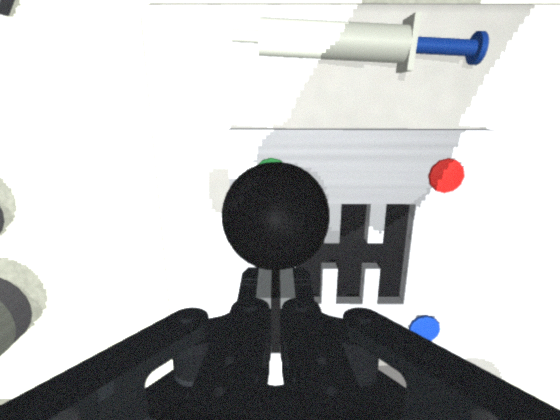

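arm_command(motion=[[0, 0, 0, -0.15, 0, 0, 0], [0, 0, 0, -0.25, 0, 0, 0], [0, 0, 0, -0.25, 0, 0, 0]])

```text
t: 10.12
eef_pos: [0.5247, -0.1279, 0.156]
orientation: [0.708, -0.031, 0.705, 0.027]
force: [4.9, 1.1, -3.5]
opening: -0.0002
```

arm_command(motion=[[0, 0, 0, -0.15, 0, 0, 0], [0, 0, 0, -0.2, 0, 0, 0]])

```text
t: 10.38
eef_pos: [0.5244, -0.128, 0.1563]
orientation: [0.709, -0.031, 0.704, 0.027]
force: [6.1, 0.7, -4.6]
opening: -0.0002
```

The force rose from about 2 N to 6 N and the tip stopped advancing, so the lever is at the slot end. Backing off now, then raising.

arm_command(motion=[[0, 0, 0, 1.5, 0, 0, 0], [0, 0, 0, 3.5, 0, 0, 0], [0, -5, 0, 4, 0, 0, 0], [0, -10, 0, 4, 0, 0, 0], [0, -15, 0, 4, 0, 0, 0]])

```text
t: 11.0
eef_pos: [0.5618, -0.124, 0.3076]
orientation: [0.707, -0.031, 0.706, 0.027]
force: [0.2, 0.4, -0.5]
opening: 0.0005
```

arm_command(motion=[[0, 0, 6, 0, 0, 0, 0], [0, 0, 12, 0, 0, 0, 0], [0, 0, 18, -2, 0, 0, 0], [0, 0, 24, -4, 0, 0, 0], [0, 0, 28, -6, 0, 0, 0]])

```text
t: 11.62
eef_pos: [0.4771, 0.1523, 0.3054]
orientation: [0.706, -0.032, 0.707, 0.027]
force: [1.0, 0.4, 0.5]
opening: 0.0001
```

```bash
python3 l.py l10 -50 -49
python3 - <<'E'
from h import *
from cell import robot
for n in("side","top"):
    d=robot.get_image(n);cv2.imwrite(f"pics/{n}9.png",d["frame"]);pickle.dump(d,open(n+"9.pkl","wb"))
E
```

```text
t 11.62 at [-41.3 236.5 305.4] F [1.  0.3 0.5] open 0.0
rot [ 0.01 -0.    0.04]
```

View pics/l10.png

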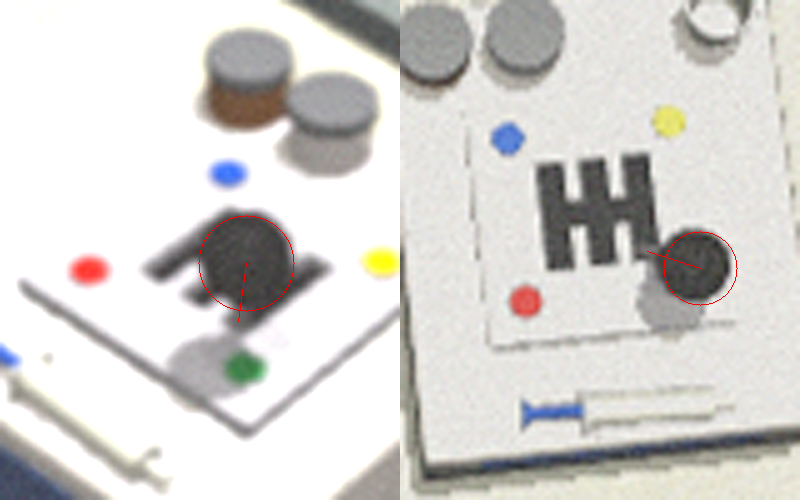

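View pics/top9.png

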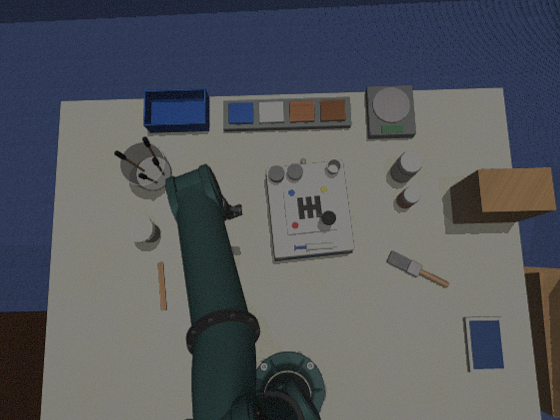

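Run:
```python
from h import *
a=pickle.load(open("side9.pkl","rb"));b=pickle.load(open("top9.pkl","rb"))
def ball(d,g,r=12):
    X=proj(d,g);x0,y0=(X-16).astype(int)
    f=cv2.resize(d["frame"][y0:y0+33,x0:x0+33],None,fx=8,fy=8,interpolation=cv2.INTER_CUBIC)
    f=cv2.GaussianBlur(cv2.cvtColor(f,cv2.COLOR_BGR2GRAY),(0,0),4)
    best=max(((R,cx,cy) for R in(64,70,76,82,88) for cx in range(90,175,2) for cy in range(90,175,2)),key=lambda p:sc(f,*p))
    print(best[0]/8,d["camera_matrix"][0,0]*.021/(d["R"]@g+d["t"])[2]);return (best[1]+.5)/8-.5+x0,(best[2]+.5)/8-.5+y0
th=np.linspace(0,2*np.pi,72)
def sc(f,R,cx,cy):
    g=lambda r:f[np.clip(cy+r*np.sin(th),0,263).astype(int),np.clip(cx+r*np.cos(th),0,263).astype(int)].astype(float)
    return np.median(g(R+6)-g(R-6))
k=W(-49,-49,165)
p,q=ball(a,k),ball(b,k);X=tri(a,p,b,q);print(L(X),"side@165",L(onplane(a,p,.165)),"top@165",L(onplane(b,q,.165)))
```

```text
9.5 9.641821492620755
8.0 7.400811100357576
(np.float64(-48.585615375797865), np.float64(-44.07989692361961), np.float64(166.39917230114096)) side@165 (np.float64(-46.41464540009691), np.float64(-43.59617300249514), np.float64(165.00000000000003)) top@165 (np.float64(-49.226817539226346), np.float64(-43.48889063777294), np.float64(165.00000000000003))
```

Run:
```python
from cell import robot
print(robot.close_job())
```

```text
the job is handed in; nothing more can be done
None
```

I pushed the lever home into the slot with the green dot (near right) and handed the job in at about 11.8 s, with the arm clear of everything. I used closed fingertips and never gripped the knob. They pushed it along the middle lane to the cross channel, across to the right lane, and back toward the robot to the slot end.

- **Forces:** I read about 1 to 2.5 N on the tool while the lever moved. At the end it rose to about 6 N horizontally and the tip stopped advancing, which I took as the slot end; I then backed off.
- **Final position:** Measured from the side and top views, the knob stands at x = -48.6, y = -44.1, z = 166 mm in pump axes. Fully home is about -50, -49, 165, so y is 5 mm off but within the stated 7 mm play. Taken separately at 165 mm height, the two views disagreed by about 3 mm in x (-46.4 and -49.2), slightly over the 2 mm calibration accuracy.
- **Other slots and objects:** The lever did not enter any other coloured slot. By eye, the syringe, dose cup and everything on the table are where they started; I did not measure them.

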